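Offer the right cover up to an ink tank and hold it for screwing

TASK

Three metal covers lie on the bench of a cartridge refill shop; pick up the one whose four holes match the threaded holes of the white ink tank and hold it level and still about one centimetre above the tank, never letting it touch the tank, with each threaded hole showing whole through its hole in the cover (either way round), ready for a colleague to put the screws in. Leave the other two covers and everything else on the bench where they are. Finish while still holding the cover there: do not set it down or let go.

Things in the scene. Friction and masses are not known exactly. Their poses are not given: they have to be found in the camera images.
- tank: white plastic ink tank, fixed to the bench, 104 x 76 x 45 mm (x, y, z), open in the middle (50 x 56 mm), with a 6 mm threaded hole at each corner of its rim, hole centres 72 mm apart along x and 44 mm apart along y, symmetric about the middle. A round grey spout, 14 mm in diameter, 16 mm above the bench at its axis, sticks 20 mm out of its +x side. Origin: centre of the underside, on the bench; z up, rim top at z = 45 mm.
- tank_hole_a (a point): mouth of the tank's threaded hole at x = -36, y = -22 mm of the tank, on the rim's top
- tank_hole_b (a point): mouth of the tank's diagonally opposite threaded hole, at x = +36, y = +22 mm of the tank
- cover_medium: loose aluminium cover plate 96 x 68 x 5 mm (x, y, z) lying flat, with a clearance hole of 13 mm diameter at each corner, hole centres 72 mm apart along x and 44 mm apart along y. On its middle stands a rib handle 40 mm long (along x), 14 mm thick (along y) whose top is 41 mm above the plate's underside. Mass about 0.15 kg (varies). Origin: centre of the plate's underside; z up. Its holes match the tank's.
- cover_hole_a (a point): centre of the medium cover's hole at x = -36, y = -22 mm of the cover, at its underside
- cover_hole_b (a point): centre of the medium cover's diagonally opposite hole, at x = +36, y = +22 mm of the cover
- cover_short: loose aluminium cover plate 80 x 68 x 5 mm (x, y, z) lying flat, with a clearance hole of 13 mm diameter at each corner, hole centres 56 mm apart along x and 44 mm apart along y. On its middle stands a rib handle 40 mm long (along x), 14 mm thick (along y) whose top is 41 mm above the plate's underside. Mass about 0.15 kg (varies). Origin: centre of the plate's underside; z up. Too short for the tank.
- cover_long: loose aluminium cover plate 112 x 68 x 5 mm (x, y, z) lying flat, with a clearance hole of 13 mm diameter at each corner, hole centres 88 mm apart along x and 44 mm apart along y. On its middle stands a rib handle 40 mm long (along x), 14 mm thick (along y) whose top is 41 mm above the plate's underside. Mass about 0.15 kg (varies). Origin: centre of the plate's underside; z up. Too long for the tank.
- bottle_a: standing blue ink bottle, 68 mm diameter, 150 mm tall; origin: centre of its underside, z up; leave alone
- bottle_b: standing amber ink bottle, 68 mm diameter, 150 mm tall; origin: centre of its underside, z up; leave alone
- screwdriver: screwdriver lying on the bench along its x, handle to -x; leave alone
- syringe: empty syringe lying on the bench along its x, about 155 mm long, 20 mm thick, nozzle to +x; leave alone
Mind the look-alikes: they are no part of the job. Leave any turquoise or yellow look-alike of the cover_medium alone.

How it is judged:
By the outcome, as a careful person would: the job done as asked, in the order asked, and still so for the second after the job is handed in, while the arm keeps its last pose, push and grip.
It also fails if it takes over 40 s, if anything falls off the work surface, if the arm or the gripper's body presses on something with over 40 N, if the wrist force passes 120 N, or if a joint passes its speed limit or range.

ROBOT

A 6-joint arm with a two-finger parallel gripper is mounted at the origin on the work surface. World frame = base frame: x ahead of the robot, y to its left, z up, the work surface at z = 0. Lengths are in mm, angles in rad, forces in N, time in s.
With the tool pointing down it reaches from about 300 to 775 mm from the base axis. Payload 14.6 kg.
Tool frame: the origin (TCP) lies midway between the tips of the shut fingers; the grasp point (between the pads) lies 19 mm behind it (manip.hold_point_z is the distance from the TCP to the grasp point, in mm); z points along the fingers, y is the direction in which the jaws open and shut (so a half turn about z gives the same grasp; the last joint's range is limited). The gripper opens to 94 mm and grips with 3 to 60 N. Pads are 16 mm wide; open, the fingers measure 119 mm over their backs; the gripper's body (75 mm by 177 mm) begins 78 mm behind the grasp point.
Start: joints at [1.144, 0.3, 1.521, -0, 1.321, -0.067], TCP at [193.645, 514.773, 205.446] pointing down, gripper open.
Joint ranges: [-3.03, 3.03], [-0.79, 2.21], [0.23, 2.52], [-1.04, 4.18], [0, 3.07], [-2.55, 2.55]. Speed limits (rad/s): [2.22, 2.22, 2.57, 3.14, 3.14, 3.14].

INTERFACE

Orientations are given as [roll, pitch, yaw] about the fixed x, y, z axes, in that order (R = Rz(yaw) Ry(pitch) Rx(roll)).
In Python, from cell import manip gives the robot as it stands.
- The arm moves only by the shell command python3 -m crank 'ROWS' [OPENING] [FORCE]. ROWS is JSON, a list of rows, each an object with "offset": the shift along the world's x, y, z in m, a list of three; "spin": the turn about the world's z in degrees. In form: [{"offset": [dx, dy, dz], "spin": spin}, ...]. A call has exactly 8 rows; each row is the pose to reach, as a shift and turn from the pose measured when the call began; what a row does not reach only later rows make up. A row lasts 1/12 s, in which the tool goes at most 41.7 mm and 7.16 degrees, less where a joint would pass 70% of its speed; a pose out of reach is approached as far as the arm can. A call with a gripper value outside its range is refused whole. OPENING is the opening, from 0 (shut) to 1 (fully open), set as the call begins (- or left out, the last holds). The fingers move at their own pace and stop on an object; FORCE is the grip in N (left out, the last holds). Time passes only in rows, so rows that repeat a pose let the fingers close, or fill a call up. It gives the time, the measured TCP pose, the force and the opening at its end, in the units of the state.
- manip.read_state(): the state, without advancing time (a new reading comes with each control period).
- manip.camera(name): name is "scene" or "side" or "wrist"; returns a dict with "pixels" (384x512x3 uint8, red, green, blue), "fx", "fy", "cx", "cy" (pixels), "k1" (the pictures are not rectified: a ray, as slopes to the right and down, at radius r is drawn at 1 + k1 r^2 times it, then the intrinsics apply), "extrinsics" (4x4, takes a point from world to camera coordinates); the wrist camera has in their place "hand_eye" (4x4, takes a point from camera to tool coordinates, whose origin is the TCP and whose axes are the flange's). Camera axes: x right, y down, z forward; pixel columns grow to the right and rows downward; lengths in mm; the calibration is good to about 2 mm. A picture is of the moment at which its call begins: read the wrist's pose just before it. There is no depth.
- manip.sign_off(): hands the job in, once; it reports no verdict.
Trained networks look in a picture, given as the dict that the camera call returned (one of the last four; its "shot" number tells which), for a name from the list of things; names that differ only in an ending like _2 or _b are one class to them, and where a whole thing is asked for, a point or a joint stands for the part that bears it (a point fixed in the world has none). Each returns a list of dicts, best first, with "conf" (0 to 1); they miss things now and then, are a little off and sometimes report something else, mostly with a low value. They report only what shows in the picture. A call takes as long as a camera call. They do not tell look-alikes from the thing itself.
- manip.search_frame(picture, name): "location" ([x, y, z] in mm, in world coordinates, good to about 4 mm: the middle of the surface that is visible of it).
- manip.masks_of(picture, name): "mask" (384x512 bool, what is visible of it).
The state is a dict: "clock": time; "joints": joint angles; "qd": joint speeds; "effort": joint torques, N m; "eef_pos": TCP position; "eef_rot": TCP orientation; "wrist_force": force on the tool from outside, world axes, zero at the start; "moment": the same for the moment, N m; "finger_gap": finger opening in mm.
Only numpy, scipy, OpenCV 4.12 (cv2) and the standard library are available. Lean on these libraries where they do the work, as an engineer would, in place of code of your own. Each camera call takes 0.05 s, during which the arm holds its last target. There are 200 camera calls.

## Working session

There is one attempt and no reset: what is moved stays moved. The work goes in short steps, Python scripts to look and compute and a shell command to move; the robot and the scene stay as the last step left them, time stands still between calls to the robot, and variables do not carry over. Pictures are saved under pics/ and viewed, about 8 in all and at most 12, crops included, and the job is handed in when it is done.

```bash
mkdir -p pics; ls; cat > h.py <<'E'
import numpy as np, cv2
from cell import manip
def snap(n,f=None):
    c=manip.camera(n)
    if f: cv2.imwrite('pics/'+f,cv2.cvtColor(c['pixels'],cv2.COLOR_RGB2BGR))
    return c
E
python3 - <<'E'
from h import *
ims=[]
for n in ['scene','side']:
    c=snap(n); ims.append(c['pixels'])
    for o in ['tank','cover_medium','cover_short','cover_long','bottle_a','screwdriver','syringe']:
        for d in manip.search_frame(c,o): print(n,o,np.round(d['location']),round(d['conf'],2))
    print({k:(np.round(v,3).tolist() if k!='pixels' else 0) for k,v in c.items()})
for n,i in zip('ab',ims): cv2.imwrite(f'pics/{n}.png',cv2.cvtColor(cv2.resize(i,(800,600)),cv2.COLOR_RGB2BGR))
print(manip.read_state())
E
```

```text
pics
scene tank [ 567. -183.   33.] 0.86
scene tank [ 474. -411.   75.] 0.59
scene cover_medium [444.  71.   3.] 0.93
scene cover_medium [ 323. -173.    4.] 0.93
scene cover_medium [441. -55.   1.] 0.71
scene cover_short [535. 269.   5.] 0.75
scene cover_long [634. 101.  -2.] 0.97
scene bottle_a [ 609. -405.   77.] 0.69
scene bottle_a [ 474. -411.   73.] 0.68
scene screwdriver [389. 249.  21.] 0.87
{'pixels': 0, 'fx': 460.289, 'fy': 460.289, 'cx': 263.187, 'cy': 190.293, 'k1': -0.133, 'extrinsics': [[-0.82, 0.572, -0.014, 487.31], [0.373, 0.515, -0.772, -133.202], [-0.435, -0.638, -0.635, 1463.483], [0.0, 0.0, 0.0, 1.0]], 'shot': 1}
side tank [ 562. -212.   38.] 0.91
side cover_medium [430.  56.   7.] 0.84
side cover_medium [ 315. -191.   -0.] 0.73
side cover_medium [428. -78.   6.] 0.7
side cover_short [517. 255.   7.] 0.7
side cover_long [608.  88.   2.] 0.91
side bottle_a [ 451. -441.   94.] 0.91
side bottle_a [ 578. -438.   89.] 0.55
side screwdriver [380. 229.  21.] 0.7
side syringe [ 740. -180.   14.] 0.74
side syringe [381. 234.  20.] 0.68
side syringe [430.  53.   8.] 0.55
si
[... 253 characters left out ...]
 1.0]], 'shot': 2}
{'clock': 0.8, 'joints': array([ 1.14440842e+00,  2.99908056e-01,  1.52098294e+00,  1.66392282e-05,
        1.32066886e+00, -6.66121087e-02]), 'qd': array([ 9.28357404e-04, -1.87971685e-04,  2.47398453e-04, -1.44993944e-03,
       -6.09861155e-04, -4.79008728e-06]), 'effort': array([ 7.14571925e-04, -5.31642759e+01, -3.52895880e+01,  7.08837016e-02,
        2.13326805e-02, -9.20132493e-05]), 'eef_pos': array([193.64277018, 514.79027024, 205.4483843 ]), 'eef_rot': array([ 3.14155886e+00, -1.39026758e-05,  2.78181274e+00]), 'wrist_force': array([-0.24297097, -0.22456737, -0.55840609]), 'moment': array([-0.01887941, -0.02548827,  0.02148614]), 'finger_gap': 93.98362400852372}
```

View pics/a.png

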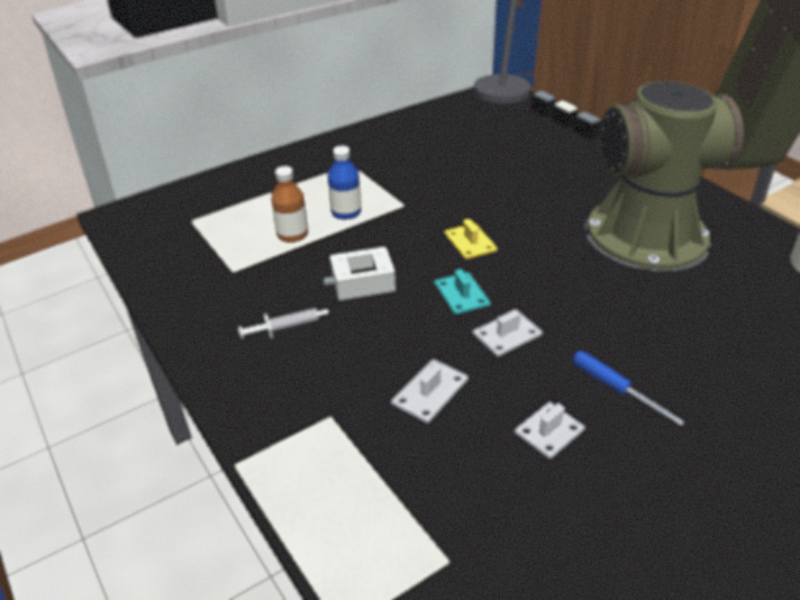

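View pics/b.png

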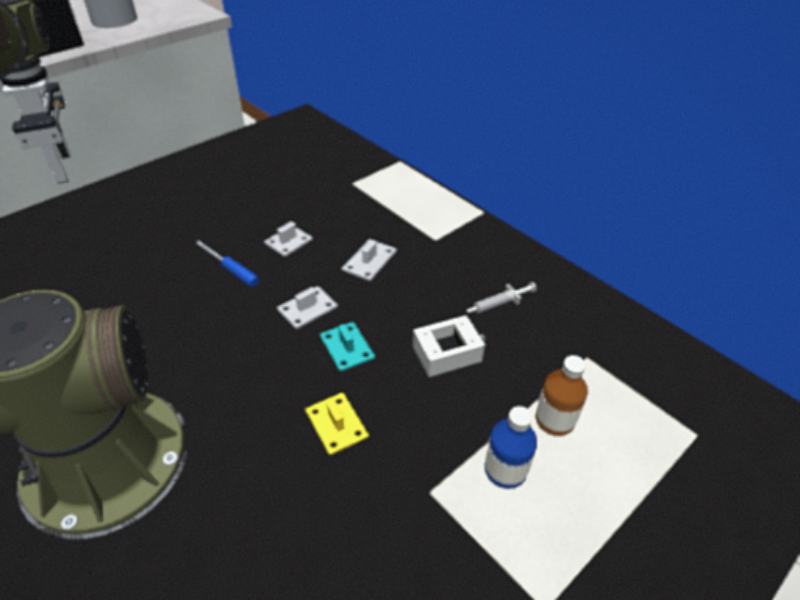

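The scene picture shows the three aluminium covers at (507,332), (430,390) and (550,430), turquoise and yellow look-alikes at (462,290) and (470,238), and the tank at (363,272). The side picture agrees, but the two cameras' positions differ by about 20 mm, so I'll check with the wrist camera.

```bash
python3 -m crank '[{"offset":[0.018,-0.034,0.01],"spin":0},{"offset":[0.036,-0.068,0.02],"spin":0},{"offset":[0.054,-0.102,0.03],"spin":0},{"offset":[0.072,-0.136,0.04],"spin":0},{"offset":[0.09,-0.17,0.05],"spin":0},{"offset":[0.108,-0.204,0.06],"spin":0},{"offset":[0.126,-0.238,0.07],"spin":0},{"offset":[0.144,-0.272,0.08],"spin":0}]' 
python3 -m crank '[{"offset":[0.018,-0.034,0],"spin":0},{"offset":[0.036,-0.068,0],"spin":0},{"offset":[0.054,-0.102,0],"spin":0},{"offset":[0.072,-0.136,0],"spin":0},{"offset":[0.09,-0.17,0],"spin":0},{"offset":[0.1,-0.185,0],"spin":0},{"offset":[0.1,-0.185,0],"spin":0},{"offset":[0.1,-0.185,0],"spin":0}]' 
cat >> h.py <<'E'
from scipy.spatial.transform import Rotation as Ro
def pose(s):
    T=np.eye(4); T[:3,:3]=Ro.from_euler('xyz',s['eef_rot']).as_matrix(); T[:3,3]=s['eef_pos']; return T
def w2p(c,T,P):
    """world points -> pixels (wrist camera if T given)"""
    E=c['extrinsics'] if T is None else np.linalg.inv(T@c['hand_eye'])
    P=np.atleast_2d(P); q=P@E[:3,:3].T+E[:3,3]; s=q[:,:2]/q[:,2:]; s=s*(1+c['k1']*(s**2).sum(1,keepdims=True))
    return s*[c['fx'],c['fy']]+[c['cx'],c['cy']]
def p2w(c,T,px,z):
    """pixels -> world points on the plane at height z"""
    E=c['extrinsics'] if T is None else np.linalg.inv(T@c['hand_eye'])
    d=(np.atleast_2d(px)-[c['cx'],c['cy']])/[c['fx'],c['fy']]; s=d.copy()
    for _ in range(20): s=d/(1+c['k1']*(s**2).sum(1,keepdims=True))
    r=np.c_[s,np.ones(len(s))]@E[:3,:3]; o=-E[:3,:3].T@E[:3,3]
    return o+r*((z-o[2])/r[:,2])[:,None]
E
python3 - <<'E'
from h import *
s=manip.read_state(); c=manip.camera('wrist')
print(s['clock'],s['eef_pos'],s['eef_rot'],c['hand_eye'],c['fx'],c['k1'])
for o in ['cover_medium','cover_long','cover_short']:
    for d in manip.search_frame(c,o): print(o,np.round(d['location']),round(d['conf'],2))
cv2.imwrite('pics/w1.png',cv2.cvtColor(c['pixels'],cv2.COLOR_RGB2BGR))
np.savez('w1.npz',px=c['pixels'],T=pose(s),K=[c[k] for k in('fx','fy','cx','cy','k1')],he=c['hand_eye'])
E
```

```text
clock: 1.47
eef_pos: [338.0, 241.0, 286.2]
eef_rot: [3.141, 0.0, 2.782]
wrist_force: [1.1, 0.2, -0.5]
finger_gap: 94.1
clock: 2.13
eef_pos: [438.0, 55.6, 286.0]
eef_rot: [3.141, -0.0, 2.78]
wrist_force: [0.8, 0.4, 0.0]
finger_gap: 94.1
2.1333 [438.03799228  55.55240763 285.99326156] [ 3.14111525e+00 -6.88352497e-05  2.78013050e+00] [[ 1.09316878e-03 -9.62576950e-01 -2.71006311e-01  7.82924717e+01]
 [ 9.99998947e-01  1.31098682e-03 -6.22708989e-04 -6.49419017e-01]
 [ 9.54691020e-04 -2.71005345e-01  9.62577369e-01 -1.77688157e+02]
 [ 0.00000000e+00  0.00000000e+00  0.00000000e+00  1.00000000e+00]] 336.59364164785416 -0.036711780798111285
cover_medium [432.  64.   9.] 0.9
cover_medium [429. -66.   7.] 0.77
cover_medium [ 322. -187.    1.] 0.68
cover_long [606.  90.   6.] 0.67
cover_long [435.  64.   5.] 0.32
```

View pics/w1.png

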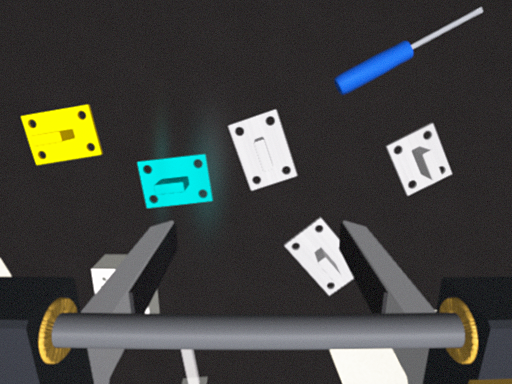

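The wrist picture shows the white cover at (262,150), with holes at about (240,131), (270,122), (256,180) and (288,171). The others are at (419,160) and (320,257), and the wrist camera agrees with the side camera. Next I'll measure the holes.

```bash
cat >> h.py <<'E'
def holes(c,T,roi,z,thr,amin=15,amax=400,inv=True):
    """dark round blobs in roi -> pixel centres, world at z"""
    x0,y0,x1,y1=roi; g=cv2.cvtColor(c['pixels'],cv2.COLOR_RGB2GRAY)[y0:y1,x0:x1]
    n,l,st,ce=cv2.connectedComponentsWithStats((g<thr).astype(np.uint8))
    h,w=g.shape
    k=[i for i in range(1,n) if amin<st[i,4]<amax and st[i,0]>0 and st[i,1]>0 and st[i,0]+st[i,2]<w and st[i,1]+st[i,3]<h]
    p=ce[k]+[x0,y0]; return p,p2w(c,T,p,z),st[k,4]
E
python3 - <<'E'
from h import *
d=np.load('w1.npz'); c=dict(zip(('fx','fy','cx','cy','k1'),d['K'])); c['pixels']=d['px']; c['hand_eye']=d['he']; T=d['T']
from scipy.spatial.distance import pdist
for roi in [(222,105,302,194),(380,118,460,200),(280,212,342,300)]:
    p,w,a=holes(c,T,roi,5,110)
    print(np.round(p,1).tolist(),a,'\n',np.round(w,1).tolist(),np.round(pdist(w)),w.mean(0))
E
```

```text
[[269.8, 120.4], [239.1, 130.9], [285.9, 169.8], [256.0, 179.6]] [52 47 42 39] 
 [[402.3, 85.2, 5.0], [400.9, 41.6, 5.0], [474.0, 83.0, 5.0], [472.4, 39.0, 5.0]] [44. 72. 84. 84. 72. 44.] [437.39737519  62.20031163   5.        ]
[[426.8, 134.6], [397.5, 149.5], [441.7, 169.0], [411.9, 183.9]] [43 44 19 39] 
 [[495.3, 280.1, 5.0], [501.2, 236.9, 5.0], [550.1, 289.2, 5.0], [556.3, 244.1, 5.0]] [44. 56. 71. 72. 56. 46.] [525.73553589 262.57457707   5.        ]
[[318.7, 228.2], [295.4, 245.7], [330.4, 285.0]] [32 31 27] 
 [[573.7, 99.0, 5.0], [588.0, 57.9, 5.0], [670.3, 87.2, 5.0]] [43. 97. 87.] [610.68021805  81.35468663   5.        ]
```

Hole spacing is 72 x 44 mm, so the cover at (437,62) is the medium one, with yaw about -2°. I'll move above it, turn to yaw 178° and measure again.

```bash
python3 -m crank '[{"offset":[0,0.002,-0.02],"spin":6},{"offset":[-0.001,0.004,-0.05],"spin":12},{"offset":[-0.001,0.006,-0.08],"spin":18},{"offset":[-0.001,0.007,-0.11],"spin":18.8},{"offset":[-0.001,0.007,-0.14],"spin":18.8},{"offset":[-0.001,0.007,-0.14],"spin":18.8},{"offset":[-0.001,0.007,-0.14],"spin":18.8},{"offset":[-0.001,0.007,-0.14],"spin":18.8}]' 0.6 30
python3 - <<'E'
from h import *
s=manip.read_state(); c=snap('wrist','w2.png'); T=pose(s)
q=w2p(c,T,[[437+i*48,62+j*34,5] for i in(-1,1) for j in(-1,1)]); print(np.round(q))
lo=np.maximum(q.min(0)-12,0).astype(int); hi=(q.max(0)+12).astype(int)
p,w,a=holes(c,T,(*lo,*hi),5,110,60,900); print(np.round(p),a,np.round(w,1),w.mean(0))
print(np.round(s['eef_rot'],4),s['eef_pos'])
E
```

```text
clock: 3.0
eef_pos: [437.3, 64.4, 148.2]
eef_rot: [3.141, 0.003, 3.112]
wrist_force: [0.6, 0.2, 0.4]
finger_gap: 56.3
[[219. 128.]
 [291. 126.]
 [224. 223.]
 [291. 221.]]
[[234. 140.]
 [279. 140.]
 [235. 211.]
 [278. 211.]] [106 110  83  85] [[400.9  41.6   5. ]
 [402.3  85.1   5. ]
 [472.   39.3   5. ]
 [473.5  82.8   5. ]] [437.15596023  62.19846707   5.        ]
[3.1407e+00 2.7000e-03 3.1123e+00] [437.28676519  64.37698069 148.15109778]
```

View pics/w2.png

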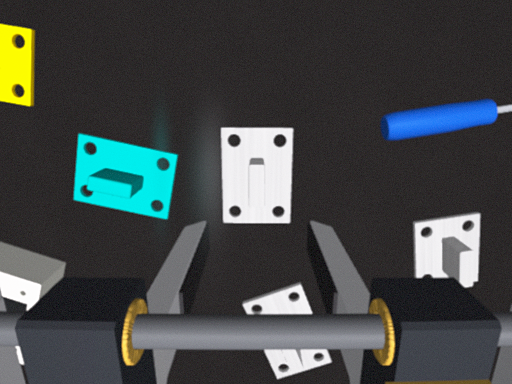

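The wrist picture shows the cover centred at (257,175), with its rib lying between the fingers and lined up with them. I'll descend and grip.

```bash
python3 -m crank '[{"offset":[0,-0.001,-0.02],"spin":0},{"offset":[0,-0.002,-0.04],"spin":0},{"offset":[0,-0.002,-0.06],"spin":0},{"offset":[0,-0.002,-0.08],"spin":0},{"offset":[0,-0.002,-0.1],"spin":0},{"offset":[0,-0.002,-0.1],"spin":0},{"offset":[0,-0.002,-0.1],"spin":0},{"offset":[0,-0.002,-0.1],"spin":0}]'
```

```text
clock: 3.72
eef_pos: [438.6, 62.4, 50.2]
eef_rot: [3.14, 0.006, 3.112]
wrist_force: [0.7, 0.0, -0.3]
finger_gap: 56.5
```

```bash
python3 -m crank '[{"offset":[-0.001,0,-0.012],"spin":0},{"offset":[-0.001,0,-0.024],"spin":0},{"offset":[-0.001,0,-0.036],"spin":0},{"offset":[-0.001,0,-0.036],"spin":0},{"offset":[-0.001,0,-0.036],"spin":0},{"offset":[-0.001,0,-0.036],"spin":0},{"offset":[-0.001,0,-0.036],"spin":0},{"offset":[-0.001,0,-0.036],"spin":0}]'
python3 -m crank '[{"offset":[0,0,0],"spin":0},{"offset":[0,0,0],"spin":0},{"offset":[0,0,0],"spin":0},{"offset":[0,0,0],"spin":0},{"offset":[0,0,0],"spin":0},{"offset":[0,0,0],"spin":0},{"offset":[0,0,0],"spin":0},{"offset":[0,0,0],"spin":0}]' 0 30
```

```text
clock: 4.38
eef_pos: [438.1, 62.4, 15.0]
eef_rot: [3.14, 0.007, 3.112]
wrist_force: [0.4, 0.5, 0.6]
finger_gap: 56.7
clock: 5.05
eef_pos: [438.0, 62.4, 14.9]
eef_rot: [3.14, 0.007, 3.112]
wrist_force: [0.3, -0.6, -0.4]
finger_gap: 14.0
```

Gripped at 14.0 mm, the rib's thickness. I'll lift and move toward the tank (around 565, -205), staying high.

```bash
python3 -m crank '[{"offset":[0,0,0.02],"spin":0},{"offset":[0,0,0.045],"spin":0},{"offset":[0,0,0.07],"spin":0},{"offset":[0,0,0.1],"spin":0},{"offset":[0,0,0.13],"spin":0},{"offset":[0,0,0.15],"spin":0},{"offset":[0,0,0.15],"spin":0},{"offset":[0,0,0.15],"spin":0}]' - 40
python3 -m crank '[{"offset":[0.008,-0.03,0.015],"spin":0},{"offset":[0.016,-0.06,0.03],"spin":0},{"offset":[0.024,-0.09,0.045],"spin":0},{"offset":[0.03,-0.12,0.06],"spin":0},{"offset":[0.035,-0.14,0.06],"spin":0},{"offset":[0.04,-0.15,0.06],"spin":0},{"offset":[0.04,-0.15,0.06],"spin":0},{"offset":[0.04,-0.15,0.06],"spin":0}]'
python3 - <<'E'
from h import *
s=manip.read_state(); c=snap('wrist','w3.png'); T=pose(s)
np.savez('w3.npz',px=c['pixels'],T=T,K=[c[k] for k in('fx','fy','cx','cy','k1')],he=c['hand_eye'])
print(s['eef_pos'],s['eef_rot'],w2p(c,T,[[565,-205,45]]))
for d in manip.search_frame(c,'tank'): print(d)
E
```

```text
clock: 5.72
eef_pos: [438.1, 62.4, 165.0]
eef_rot: [3.14, 0.008, 3.112]
wrist_force: [-0.3, -0.1, -2.4]
finger_gap: 13.6
clock: 6.38
eef_pos: [477.6, -87.1, 223.2]
eef_rot: [3.139, 0.005, 3.112]
wrist_force: [-0.4, -0.4, -2.3]
finger_gap: 14.0
[477.59687388 -87.12354901 223.17559609] [3.13924784 0.00545219 3.11152017] [[158.87461519 244.994463  ]]
{'location': [562.2, -200.9, 45.9], 'conf': 0.59}
{'location': [609.1, 89.3, 9.6], 'conf': 0.17}
```

View pics/w3.png

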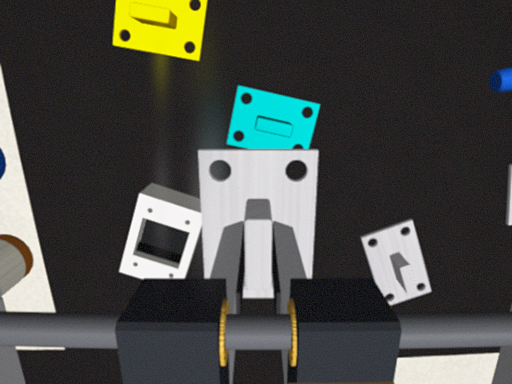

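The wrist picture shows the cover held, with its front holes at (220,170) and (296,170). The tank's holes are at about (150,210), (187,222), (135,264) and (172,276), all visible.

```bash
cat > m.py <<'E'
from h import *
def tankholes(c,T,approx,z=45):
    g=cv2.cvtColor(c['pixels'],cv2.COLOR_RGB2GRAY).astype(float); out=[]
    for x,y in approx:
        x,y=int(x),int(y); r=g[y-6:y+7,x-6:x+7]; wt=np.clip(np.median(r)-25-r,0,None)
        yy,xx=np.mgrid[y-6:y+7,x-6:x+7]; out.append([(wt*xx).sum()/wt.sum(),(wt*yy).sum()/wt.sum()])
    return np.array(out),p2w(c,T,out,z)
def fit(w,model):
    """2D rigid fit model->w: angle deg, centre, residuals"""
    m=model-model.mean(0); q=w[:,:2]-w[:,:2].mean(0)
    a=np.arctan2((m[:,0]*q[:,1]-m[:,1]*q[:,0]).sum(),(m*q).sum()); R=np.array([[np.cos(a),-np.sin(a)],[np.sin(a),np.cos(a)]])
    return np.degrees(a),w[:,:2].mean(0)-R@model.mean(0),np.hypot(*(q-m@R.T).T)
E
python3 - <<'E'
from m import *
d=np.load('w3.npz'); c=dict(zip(('fx','fy','cx','cy','k1'),d['K'])); c['pixels']=d['px']; c['hand_eye']=d['he']; T=d['T']
p,w=tankholes(c,T,[(150,210),(187,222),(135,264),(172,276)])
print(p.round(1),w.round(1),fit(w,np.array([[-36,-22],[-36,22],[36,-22],[36,22]])))
# cover: plate top height = TCP z-14.9+5
z=T[2,3]-14.9+5
p,w,a=holes(c,T,(200,152,318,190),z,110,60,900); print(p.round(1),a,w.round(1))
t=(np.linalg.inv(T)@np.c_[w,np.ones(len(w))].T).T; print(t.round(1))
E
```

```text
[[149.6 210. ]
 [187.1 221.9]
 [135.  263.9]
 [171.9 280.1]] [[ 521.8 -210.6   45. ]
 [ 537.3 -169.7   45. ]
 [ 588.7 -236.2   45. ]
 [ 611.4 -194.6   45. ]] (np.float64(-21.117848481134793), array([ 564.80388327, -202.77280124]), array([1.51389858, 1.87683485, 1.77642753, 5.1341613 ]))
[[220.  169.8]
 [295.9 170. ]] [320 334] [[ 440.2 -108.5  213.3]
 [ 441.6  -65.2  213.3]]
[[ 36.8 -22.5   9.6   1. ]
 [ 36.7  20.8   9.7   1. ]]
```

```bash
python3 -m crank '[{"offset":[0.018,0,0],"spin":-5},{"offset":[0.036,0,0],"spin":-10},{"offset":[0.054,0,0],"spin":-15},{"offset":[0.072,0,0],"spin":-19},{"offset":[0.087,0,0],"spin":-19},{"offset":[0.087,0,0],"spin":-19},{"offset":[0.087,0,0],"spin":-19},{"offset":[0.087,0,0],"spin":-19}]'
python3 - <<'E'
from m import *
s=manip.read_state(); c=snap('wrist','w4.png'); T=pose(s)
np.savez('w4.npz',px=c['pixels'],T=T,K=[c[k] for k in('fx','fy','cx','cy','k1')],he=c['hand_eye'])
a=np.radians(-20.85); M=np.array([[-36,-22],[-36,22],[36,-22],[36,22]]); R=np.array([[np.cos(a),-np.sin(a)],[np.sin(a),np.cos(a)]])
P=np.c_[M@R.T+[563,-203],np.full(4,45)]
q=w2p(c,T,P); print(q.round()); p,w=tankholes(c,T,q); p,w=tankholes(c,T,p.round())
print(s['eef_pos'],s['eef_rot'],p.round(1),w.round(1),fit(w,M))
z=T[2,3]-9.9
p,w,a=holes(c,T,(200,152,318,190),z,110,60,900); t=(np.linalg.inv(T)@np.c_[w,np.ones(len(w))].T).T; print(p.round(1),w.round(1),t.round(1))
E
```

```text
clock: 7.15
eef_pos: [564.1, -85.7, 223.6]
eef_rot: [3.14, 0.006, 2.783]
wrist_force: [0.5, 0.7, -2.4]
finger_gap: 13.5
[[137. 171.]
 [177. 172.]
 [143. 233.]
 [181. 233.]]
[564.06386312 -85.73577615 223.6388942 ] [3.13964812 0.00591185 2.78256858] [[137.6 172. ]
 [177.6 172.2]
 [143.3 232.8]
 [181.2 233.1]] [[ 522.2 -210.5   45. ]
 [ 537.8 -169.6   45. ]
 [ 589.2 -236.2   45. ]
 [ 604.8 -195.3   45. ]] (np.float64(-20.98611214980272), array([ 563.49108906, -202.93485853]), array([0.21012086, 0.1229971 , 0.14163717, 0.21508965]))
[[220.2 169.7]
 [295.9 169.8]] [[522.1 -93.7 213.7]
 [537.3 -53.3 213.7]] [[ 36.6 -22.2   9.6   1. ]
 [ 36.5  20.9   9.7   1. ]]
```

View pics/w4.png

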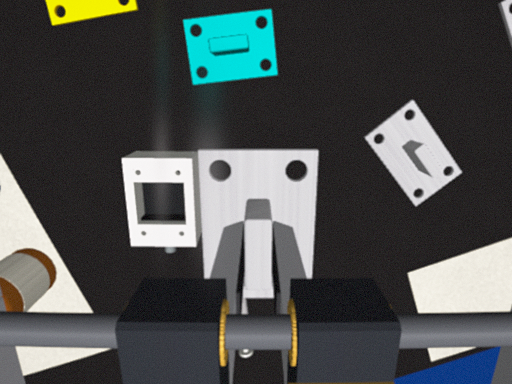

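The tank fit is good (residuals about 0.2 mm): centre (563.5,-202.9), yaw -21.0°. The TCP target is about (564.3,-202.7).

```bash
python3 -m crank '[{"offset":[0,-0.025,0],"spin":-0.4},{"offset":[0,-0.05,0],"spin":-0.4},{"offset":[0,-0.075,0],"spin":-0.4},{"offset":[0,-0.1,-0.01],"spin":-0.4},{"offset":[0,-0.117,-0.03],"spin":-0.4},{"offset":[0,-0.117,-0.05],"spin":-0.4},{"offset":[0,-0.117,-0.05],"spin":-0.4},{"offset":[0,-0.117,-0.05],"spin":-0.4}]'
python3 -m crank '[{"offset":[0,0,-0.018],"spin":0},{"offset":[0,0,-0.036],"spin":0},{"offset":[0,0,-0.054],"spin":0},{"offset":[0,0,-0.072],"spin":0},{"offset":[0,0,-0.083],"spin":0},{"offset":[0,0,-0.083],"spin":0},{"offset":[0,0,-0.083],"spin":0},{"offset":[0,0,-0.083],"spin":0}]'
python3 -c "
from h import *
s=manip.read_state();print(s['eef_pos'],s['eef_rot'])"
```

```text
clock: 7.87
eef_pos: [563.4, -202.6, 173.9]
eef_rot: [3.139, 0.005, 2.775]
wrist_force: [0.1, 1.1, -1.3]
finger_gap: 13.7
clock: 8.53
eef_pos: [564.2, -202.6, 92.6]
eef_rot: [3.14, 0.007, 2.776]
wrist_force: [0.5, -0.6, -1.5]
finger_gap: 13.7
[ 564.19057155 -202.64401038   92.64594941] [3.13952531 0.00718735 2.77553753]
```

```bash
python3 -m crank '[{"offset":[0,0,-0.005],"spin":0},{"offset":[0,0,-0.01],"spin":0},{"offset":[0,0,-0.014],"spin":0},{"offset":[0,0,-0.018],"spin":0},{"offset":[0,0,-0.019],"spin":0},{"offset":[0,0,-0.019],"spin":0},{"offset":[0,0,-0.019],"spin":0},{"offset":[0,0,-0.019],"spin":0}]'
python3 - <<'E'
from m import *
s=manip.read_state(); print(s['eef_pos'],s['eef_rot'])
T=pose(s); c=manip.camera('wrist'); sd=manip.camera('side'); sc=manip.camera('scene')
def crop(c,T,r,k):
    x,y=w2p(c,T,[[563.5,-203,55]])[0].astype(int); x=min(max(x,r),512-r); y=min(max(y,r),384-r); return cv2.resize(c['pixels'][y-r:y+r,x-r:x+r],(k,k),interpolation=cv2.INTER_CUBIC)
w=cv2.resize(c['pixels'][145:215,190:325],(800,415),interpolation=cv2.INTER_CUBIC)
np.savez('w5.npz',px=c['pixels'],T=T)
cv2.imwrite('pics/w5.png',cv2.cvtColor(w,cv2.COLOR_RGB2BGR))
cv2.imwrite('pics/s5.png',cv2.cvtColor(np.hstack([crop(sd,None,50,400),crop(sc,None,50,400)]),cv2.COLOR_RGB2BGR))
E
```

```text
clock: 9.2
eef_pos: [564.3, -202.7, 73.8]
eef_rot: [3.14, 0.007, 2.776]
wrist_force: [-0.7, -0.5, -1.2]
finger_gap: 13.7
[ 564.28505331 -202.70129716   73.8087928 ] [3.13953384 0.0074506  2.775524  ]
```

View pics/w5.png

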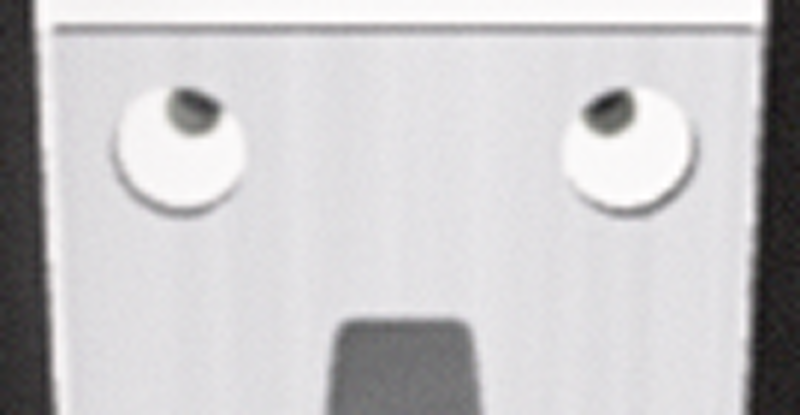

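View pics/s5.png

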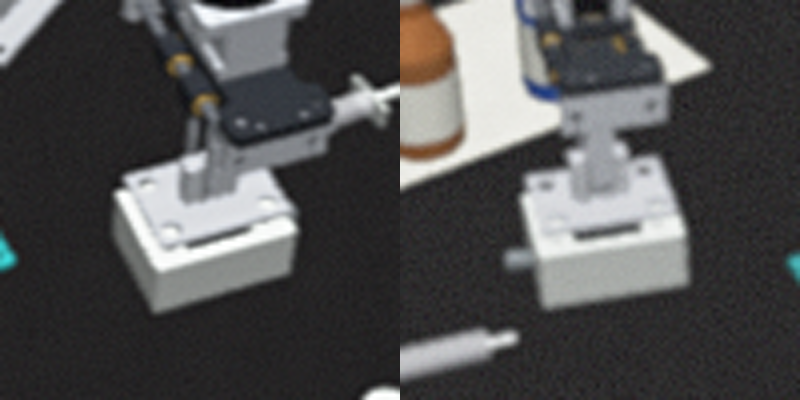

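Wrist crop: through both front cover holes, centred at (180,150) and (630,150), the tank's threaded holes show at (192,108) and (610,108). That is symmetric and close to the expected parallax, with a residual of about 1 mm. In the side and scene crops the cover hovers level over the rim. The gap is about 14 mm, so I'll lower it 4 mm with a small correction.

```bash
python3 -m crank '[{"offset":[-0.001,0,-0.001],"spin":0},{"offset":[-0.001,0,-0.002],"spin":0},{"offset":[-0.001,0,-0.003],"spin":0},{"offset":[-0.001,0,-0.004],"spin":0},{"offset":[-0.001,0,-0.004],"spin":0},{"offset":[-0.001,0,-0.004],"spin":0},{"offset":[-0.001,0,-0.004],"spin":0},{"offset":[-0.001,0,-0.004],"spin":0}]'
python3 -m crank '[{"offset":[0,0,0],"spin":0},{"offset":[0,0,0],"spin":0},{"offset":[0,0,0],"spin":0},{"offset":[0,0,0],"spin":0},{"offset":[0,0,0],"spin":0},{"offset":[0,0,0],"spin":0},{"offset":[0,0,0],"spin":0},{"offset":[0,0,0],"spin":0}]'
python3 - <<'E'
from m import *
s=manip.read_state(); T=pose(s); c=manip.camera('wrist'); sd=manip.camera('side')
print(s['eef_pos'],s['eef_rot'],np.abs(s['qd']).max())
# overlay: perfect circles. green: cover top rims in hand, blue: cover underside rims, red: tank holes at measured tank pose
k=6; x0,y0=190,145; im=cv2.resize(c['pixels'][145:215,190:325],None,fx=k,fy=k,interpolation=cv2.INTER_CUBIC)[:,:,::-1].copy()
th=np.linspace(0,2*np.pi,60); ring=lambda r:np.c_[r*np.cos(th),r*np.sin(th),0*th]
def draw(P,col):
    q=((w2p(c,T,P)-[x0,y0]+.5)*k).astype(int); cv2.polylines(im,[q],True,col,1)
a=np.radians(-21); R=np.array([[np.cos(a),-np.sin(a),0],[np.sin(a),np.cos(a),0],[0,0,1]])
for y in(-22,22):
    draw((ring(3)+[-36,y,0])@R.T+[563.5,-202.9,45],(0,0,255))
    for zz,col in((9.9,(0,160,0)),(14.9,(255,0,0))):
        draw((ring(6.5)+[36.5,y,zz])@T[:3,:3].T+T[:3,3],col)
cv2.imwrite('pics/w6.png',im[:,:800])
x,y=w2p(sd,None,[[563.5,-203,50]])[0].astype(int)
cv2.imwrite('pics/s6.png',cv2.resize(sd['pixels'][y-35:y+35,x-45:x+45],(800,622)[:1]+(600,),interpolation=cv2.INTER_CUBIC)[:,:,::-1])
E
```

```text
clock: 10.02
eef_pos: [563.3, -202.7, 69.9]
eef_rot: [3.14, 0.008, 2.776]
wrist_force: [0.6, 0.5, -2.0]
finger_gap: 13.6
clock: 10.68
eef_pos: [563.3, -202.7, 69.9]
eef_rot: [3.14, 0.008, 2.776]
wrist_force: [0.8, 0.7, -2.2]
finger_gap: 13.5
[ 563.3026618  -202.66863293   69.86293416] [3.13954835 0.0075737  2.77556403] 0.0015352966195618005
```

View pics/w6.png

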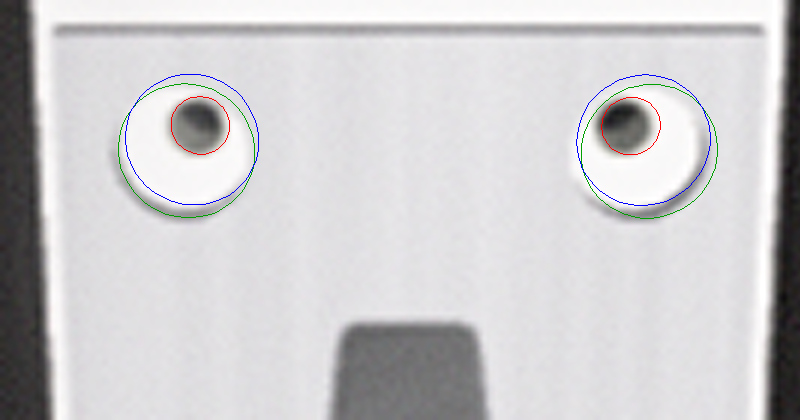

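View pics/s6.png

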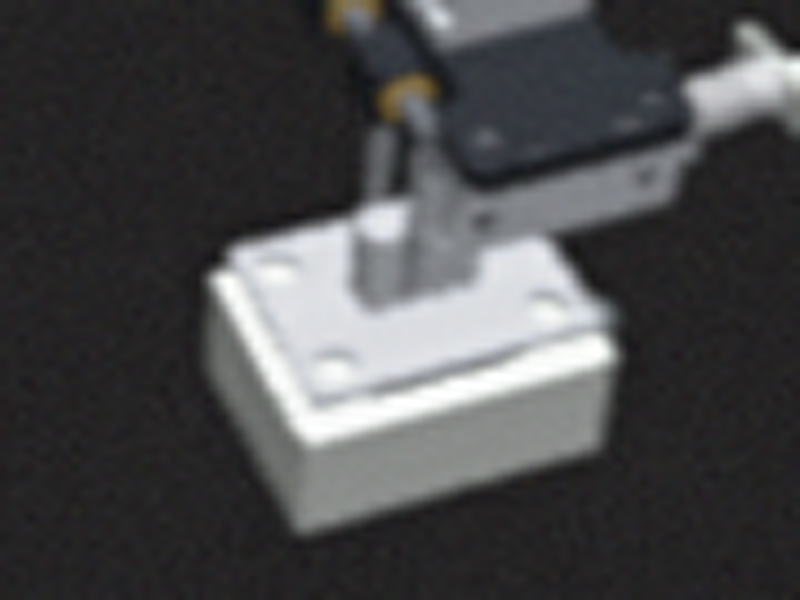

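In the wrist overlay, both tank holes show whole through the front cover holes, within 1 mm of the prediction. The side view shows the plate level and clear of the rim. The arm is still, so I'm handing in.

```bash
python3 -c "
from cell import manip
print(manip.sign_off())"
```

```text
the job is handed in; nothing more can be done
None
```

The medium cover is held still and level about 10 mm above the tank's rim, and the job is handed in at 10.7 s of robot time.

**What I did:** I picked the aluminium cover whose holes measured 72 x 44 mm, gripped it by its rib (13.5–14 mm finger gap), turned it to the tank's yaw of -21.0° and lowered it over the tank. I did not touch the other two covers or the look-alikes.

**Last checks:**
- **Holes:** Both front threaded holes showed whole through the cover in the wrist camera, within about 1 mm of where the model put them. The rear pair was not visible to it; I inferred their fit from the matching yaw (about 0.1° off) and the known hole spacing.
- **Height and tilt:** The arm's pose puts the underside at z ≈ 55 mm, with a tilt of about 0.4°. I did not measure the gap separately.
- **Contact:** The wrist force was only about 2 N, roughly the cover's weight. The side view showed the plate clear of the rim.

**Disagreement:** The scene camera's positions were about 20 mm off from the side and wrist cameras, so I relied on the wrist camera.

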